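Close and lock the mill jar with the lid that fits

TASK

The porcelain mill jar leaning in its blue stand is charged and must be closed before it goes on the roller mill. Of the three look-alike metal lids, take the one whose plug fits the jar's mouth, drop its two lugs through the notches until the rim sits flush on the jar, turn it clockwise to the stop so that it is locked, and let go. Leave the other two lids, the bottles and the other things where they are.

Things in the scene. Friction and masses are not known exactly. Their poses are not given: they have to be found in the camera images.
- mill_jar: white porcelain jar, 120 mm in diameter, 140 mm long, fast in a fixed blue stand (base 150 x 156 mm) that leans it 30 degrees from vertical toward the stand's -x side, so the mouth looks up, to the robot's right and nearer it. Origin: on the table amid the base; z up. Under the mouth's ledge it is 101 mm wide; stops there let lugs turn only clockwise (looking into the mouth), by about 60 degrees
- mouth (a point): centre of the mouth, in the plane of the steel rim's top (rim 117 mm outside, mouth about 169 mm above the table). z axis: out of the mouth along the jar's axis; x axis: at one of the two notches (red marks), the other is at -x. Opening between the brass ledges 85 mm in diameter; ledge 8 mm thick; each notch 26 mm wide, reaching to 50.5 mm from the axis
- locked (a point): same point and z axis as mouth, but x points at the green mark: the direction of the lid's bar when locked, 60 degrees clockwise from the notches, looking into the mouth
- lid_a: round steel lid: plug 68 mm in diameter, 16 mm deep; above it a flange 92 mm in diameter, 6 mm thick; on top a black grip bar along the lid's x, 60 long, 16 wide, 30 mm high. At the plug's foot two lugs, 16 wide, 6 mm high, at +x and -x (80 mm over both), under red dots, in line with the bar. Lies bar up, 52 mm high. Origin: centre of the plug's underside, z up. 0.16 kg
- lid_b: lid of the same pattern and heights, but plug 92 mm in diameter, flange 116 mm, 104 mm over both lugs. Origin and axes as lid_a. 0.26 kg
- lid_c: lid of the same pattern and heights, but plug 80 mm in diameter (narrowing to 70 mm over the last 10 mm), flange 104 mm, 92 mm over both lugs. Origin and axes as lid_a. Sitting home in a jar, its origin is 16 mm inside the plane of the rim. 0.15 to 0.3 kg
- roller_mill: grey roller mill with two black rollers, 150 x 230 mm, 99 mm high; fixed. Origin: centre of its underside, its length along y
- mug: cream hand-built mug, 130 x 189 mm, 128 mm high, standing; bystander, does not move. Origin: centre of its underside
- blue_bottle: blue squeeze bottle, 50 mm in diameter, 96 mm high with its pin; stands; bystander. Origin: centre of its underside
- pale_bottle: pale blue squeeze bottle, 43 mm in diameter, 109 mm high with its pin; stands; bystander. Origin: centre of its underside
- brown_bottle: brown squeeze bottle, 32 mm in diameter, 107 mm high with its pin; stands; bystander. Origin: centre of its underside
- pin_box: small wooden box, 54 x 84 x 29 mm; bystander, does not move. Origin: centre of its underside
- tip_tin: flat teal tin, 70 x 98 x 30 mm; bystander, does not move. Origin: centre of its underside

How it is judged:
On the way:
1. the 80 mm lid has dropped through the notches and sits home in the jar (z of lid_c in the frame of mouth below -0.013 m and distance between lid_c and mouth below 0.022 m).
At the end, for the whole second after the job is handed in: The lid with the 80 mm plug sits home in the jar (origin at least 13 mm inside the rim plane, within 20 mm of the mouth's centre, axis within 4 degrees of the jar's), its bar within 12 degrees of the locked (green) direction, at rest and released; other things where they were (z of lid_c in the frame of mouth below -0.013 m and distance between lid_c and mouth below 0.02 m and angle between the x axis of lid_c and the x axis of locked, either way round below 0.21 rad and angle between the z axis of lid_c and the z axis of mouth, either way round below 0.07 rad and linear speed of lid_c below 0.01 m/s); the robot touches nothing.
It fails at once if a lid that does not fit is moved more than 30 mm (distance of any of lid_a, lid_b from where it was at the start of the episode above 0.03 m).
It fails at once if a bottle is moved more than 30 mm or knocked over (distance of any of blue_bottle, pale_bottle, brown_bottle from where it was at the start of the episode above 0.03 m or angle between any of blue_bottle, pale_bottle, brown_bottle's own z axis and vertical above 0.6 rad).
It also fails if it takes over 43 s, if anything falls off the work surface, if the arm or the gripper's body presses on something with over 40 N, if the wrist force passes 120 N, or if a joint passes its speed limit or range.

ROBOT

A 6-joint arm with a two-finger parallel gripper is mounted at the origin on a cart in front of the work surface, level with it; the furniture and walls round the work are solid. World frame = base frame: x ahead of the robot, y to its left, z up, the work surface at z = 0. Lengths are in m, angles in rad, forces in N, time in s.
With the tool pointing down it reaches from about 0.35 to 0.975 m from the base axis. Payload 4.9 kg.
Tool frame: the origin (TCP) lies at the very end of the fingers, on their centre line; the grasp point (between the pads) lies 19 mm behind it (ctrl.grasp_offset is the distance from the TCP to the grasp point, in m); z points along the fingers, y is the line along which they close (so a half turn about z gives the same grasp; the last joint's range is limited). The gripper opens to 85 mm and grips with 20 to 120 N. Pads are 22 mm wide; open, the fingers measure 114 mm over their backs; the gripper's body (76 mm by 85 mm) begins 54 mm behind the grasp point. The pads swing forward as they close: fully open they stand 13 mm farther back than shut.
Start: joints at [1.018, 0.053, 1.613, -0, 1.476, -0.119], TCP at [0.263, 0.567, 0.231] pointing down, gripper open.
Joint ranges: [-3.01, 3.01], [-1.01, 2.22], [0.06, 2.58], [-1.02, 4.17], [0.09, 2.62], [-3.14, 3.14]. Speed limits (rad/s): [2.57, 2.57, 3.14, 3.14, 3.14, 3.14].

INTERFACE

Orientations are given as a rotation vector (axis times angle).
In Python, from station import ctrl, optics gives the robot as it stands.
- The arm moves only by the shell command python3 -m handwheel 'ROWS' [OPENING] [FORCE]. ROWS is JSON, a list of rows, each an object of numbers: "tx", "ty", "tz": the shift along the tool's x, y, z in mm; "roll": the turn about the tool's z in rad. A call has 1 to 12 rows; each row shifts and turns the commanded pose from where the row before left it, along the tool's axes as they then stand; what a row does not reach is not made up. A row lasts 1/12 s, in which the tool goes at most 41.7 mm and 7.16 degrees, less where a joint would pass 70% of its speed; a pose out of reach is approached as far as the arm can. A call with a gripper value outside its range is refused whole. OPENING is the finger opening in mm, from 0 to 85.4, set as the call begins (- or left out, the last holds). The fingers move at their own pace and stop on an object; FORCE is the grip in N (left out, the last holds). Time passes only in rows, so rows that do not move let the fingers close. It gives the time, the measured TCP pose, the force, the opening and the grip force at its end, in the units of the state.
- ctrl.get_obs(): the state, without advancing time (a new reading comes with each control period).
- optics.get_image(name): name is "scene" or "side" or "wrist"; returns (picture, depth): 400x640x3 uint8, red, green, blue; 400x640 float32, m along the optical axis (not along the pixel's ray), 0 where there is no reading.
- optics.camera_params(name): a dict with "mtx" (3x3 intrinsics, pixels), "k1" (the pictures are not rectified: a ray, as slopes to the right and down, at radius r is drawn at 1 + k1 r^2 times it, then the intrinsics apply), "extrinsics" (4x4, takes a point from camera to world coordinates); the wrist camera has in their place "tool_from_camera" (4x4, takes a point from camera to tool coordinates, whose origin is the TCP and whose axes are the flange's). Camera axes: x right, y down, z forward; pixel columns grow to the right and rows downward; lengths in m; the calibration is good to about 2 mm. A picture is of the moment at which its call begins: read the wrist's pose just before it. camera_params takes no time and is no camera call.
- ctrl.finish_job(): hands the job in; it is judged then, once.
The state is a dict: "t": time; "q": joint angles; "dq": joint speeds; "effort": joint torques, N m; "tool_pos": TCP position; "tool_rot": TCP orientation; "contact_force": force on the tool from outside, world axes, zero at the start; "wrist_torque": the same for the moment, N m; "opening": finger opening in m; "grip_force": force on a finger pad.
Only numpy, scipy, OpenCV 4.12 (cv2) and the standard library are available. Lean on these libraries where they do the work, as an engineer would, in place of code of your own. Each camera call takes 0.05 s, during which the arm holds its last target. There are 200 camera calls.

## Working session

There is one attempt and no reset: what is moved stays moved. The work goes in short steps, Python scripts to look and compute and a shell command to move; the robot and the scene stay as the last step left them, time stands still between calls to the robot, and variables do not carry over. Pictures are saved under pics/ and viewed, at most 10 in all, crops included, and the job is handed in when it is done.

```bash
ls; mkdir -p pics
python3 - <<'E'
from station import ctrl, optics
import cv2,numpy as np
for n in ["scene","side","wrist"]:
    im,d=optics.get_image(n); cv2.imwrite(f"pics/{n}0.png",im[...,::-1]); np.savez(f"pics/{n}0.npz",im=im,d=d)
    p=optics.camera_params(n); print(n,{k:np.round(v,4).tolist() for k,v in p.items()})
o=ctrl.get_obs();print(o['t'],o['tool_pos'],o['tool_rot'],ctrl.grasp_offset,o['opening'])
E
```

```text
pics
scene {'mtx': [[388.7409, 0.0, 326.6106], [0.0, 388.7409, 198.4855], [0.0, 0.0, 1.0]], 'k1': 0.0133, 'extrinsics': [[0.7392, -0.374, 0.5601, -0.2955], [-0.6735, -0.4048, 0.6185, -0.8928], [-0.0046, -0.8344, -0.5511, 0.8929], [0.0, 0.0, 0.0, 1.0]]}
side {'mtx': [[462.3703, 0.0, 325.8452], [0.0, 462.3703, 203.7248], [0.0, 0.0, 1.0]], 'k1': -0.0667, 'extrinsics': [[-0.9835, -0.1218, 0.1336, 0.2752], [-0.1808, 0.6674, -0.7224, 1.1518], [-0.0012, -0.7346, -0.6784, 1.2237], [0.0, 0.0, 0.0, 1.0]]}
wrist {'mtx': [[349.5767, 0.0, 320.6013], [0.0, 349.5767, 202.1117], [0.0, 0.0, 1.0]], 'k1': 0.0078, 'tool_from_camera': [[0.0005, -0.9625, -0.2714, 0.0688], [1.0, 0.0008, -0.0012, -0.0007], [0.0014, -0.2714, 0.9625, -0.1427], [0.0, 0.0, 0.0, 1.0]]}
0.15 [0.26245891 0.56670114 0.23032715] [-6.75995561e-01 -3.06748114e+00  2.33975105e-03] 0.0187 0.0852113712221703
```

View pics/scene0.png

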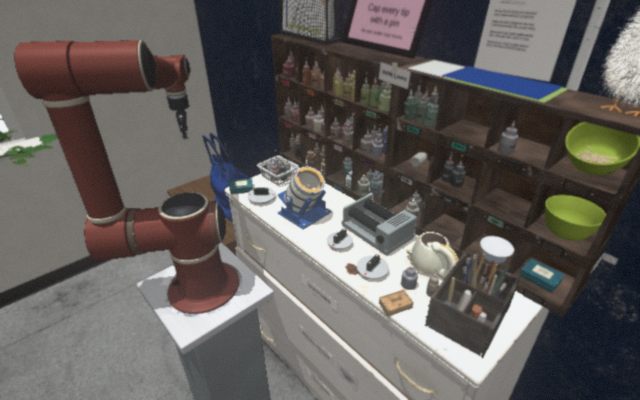

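View pics/side0.png

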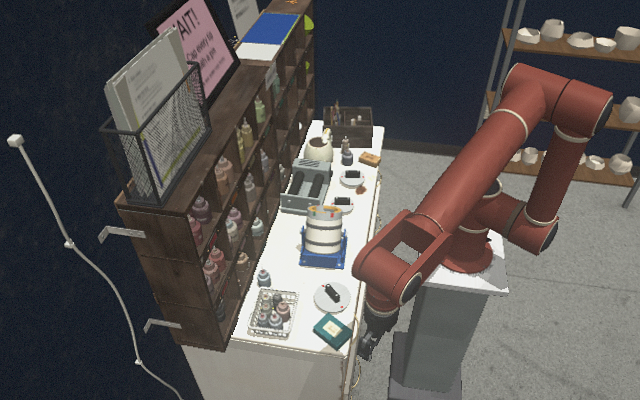

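The scene view shows three lids at about (262,195), (340,240) and (373,267), and the jar at (303,190). The side view shows the lids at (332,295), (342,203) and (352,178), and the jar at (323,230). Next I'll build an orthographic top map from the depth to measure the sizes.

```bash
cat > h.py <<'E'
import numpy as np,cv2
from station import ctrl,optics
from scipy.spatial.transform import Rotation as R
def Tcam(n,obs=None):
    p=optics.camera_params(n)
    if n!="wrist": return p,np.array(p["extrinsics"])
    T=np.eye(4);T[:3,:3]=R.from_rotvec(obs["tool_rot"]).as_matrix();T[:3,3]=obs["tool_pos"]
    return p,T@np.array(p["tool_from_camera"])
def rays(n,uv,obs=None):
    p,T=Tcam(n,obs)
    uv=np.asarray(uv,float).reshape(-1,1,2)
    s=cv2.undistortPoints(uv,np.array(p["mtx"]),np.array([p["k1"],0,0,0.]))[:,0]
    return T[:3,3],np.c_[s,np.ones(len(s))]@T[:3,:3].T   # slope rays (unit depth)
def onplane(n,uv,z,obs=None):
    o,d=rays(n,uv,obs); return o+d*((z-o[2])/d[:,2])[:,None]
def cloud(n,d,obs=None):
    v,u=np.mgrid[:d.shape[0],:d.shape[1]]
    o,r=rays(n,np.c_[u.ravel(),v.ravel()],obs)
    P=o+r*d.reshape(-1,1); P[d.ravel()<=0]=np.nan
    return P.reshape(*d.shape,3)
E
python3 - <<'E'
from h import *
for n,cs in [("scene",[(262,195),(340,240),(373,267)]),("side",[(332,295),(342,203),(352,178)])]:
    f=np.load(f"pics/{n}0.npz");im=f["im"];P=cloud(n,f["d"])
    print(n,"table z",np.nanmedian(P[...,2][(np.abs(P[...,2])<.02)]))
    for c in cs:
        p0=P[c[1],c[0]]
        r=np.hypot(P[...,0]-p0[0],P[...,1]-p0[1])
        bar=(r<.07)&(P[...,2]>.035)&(P[...,2]<.062)&(im.max(2)<80)
        q=P[bar][:,:2]
        fl=(r<.08)&(P[...,2]>.016)&(P[...,2]<.03)
        g=P[fl]
        b=q.mean(0); 
        (x,y),rad=cv2.minEnclosingCircle(g[:,:2].astype(np.float32))
        w,V=np.linalg.eigh(np.cov(q.T))
        print(c,p0.round(3),bar.sum(),b.round(4),"flange",round(x,4),round(y,4),"D",round(2*rad,4),fl.sum(),"barang",np.degrees(np.arctan2(V[1,1],V[0,1])).round(1),"len",np.ptp(q@V[:,1]).round(3))
# map
f=np.load("pics/side0.npz");g=np.load("pics/scene0.npz")
big=np.zeros((800,500,3),np.uint8)
for n,f in (("scene",g),("side",f)):
    P=cloud(n,f["d"]).reshape(-1,3);c=f["im"].reshape(-1,3)
    ok=np.isfinite(P[:,0])&(P[:,2]>-.02)&(P[:,2]<.3)
    P=P[ok];c=c[ok];s=np.argsort(P[:,2]);P=P[s];c=c[s]
    print(P[:,:2].min(0),P[:,:2].max(0))
for n,w in (("scene",(200,130,460,330)),("side",(220,110,400,360))):
    im=np.load(f"pics/{n}0.npz")["im"];x0,y0,x1,y1=w
    cv2.imwrite(f"pics/{n}_z.png",cv2.resize(im[y0:y1,x0:x1,::-1],None,fx=3 if n=="scene" else 2.4,fy=3 if n=="scene" else 2.4,interpolation=cv2.INTER_CUBIC))
E
```

```text
scene table z 0.0004962424943235622
(262, 195) [0.411 0.284 0.023] 52 [0.4089 0.2859] flange 0.4034 0.296 D 0.1336 271 barang 135.1 len 0.053
(340, 240) [ 0.443 -0.145  0.026] 56 [ 0.4427 -0.1447] flange 0.4612 -0.1457 D 0.1241 279 barang -172.0 len 0.055
(373, 267) [ 0.426 -0.314  0.027] 63 [ 0.4263 -0.3126] flange 0.4332 -0.3076 D 0.1072 467 barang -170.6 len 0.054
side table z 0.0002832221262478729
(332, 295) [0.413 0.302 0.042] 60 [0.4137 0.2988] flange 0.411 0.3064 D 0.1497 764 barang 137.0 len 0.055
(342, 203) [ 0.45  -0.129  0.035] 61 [ 0.4506 -0.1334] flange 0.4681 -0.1391 D 0.1212 165 barang -169.6 len 0.053
(352, 178) [ 0.435 -0.299  0.022] 54 [ 0.4339 -0.3021] flange 0.4365 -0.3069 D 0.1086 229 barang -173.3 len 0.053
[-0.32989448 -0.93253813] [0.90620159 1.7055164 ]
[-1.12797916 -1.91953404] [0.90466529 0.85363394]
```

View pics/scene_z.png

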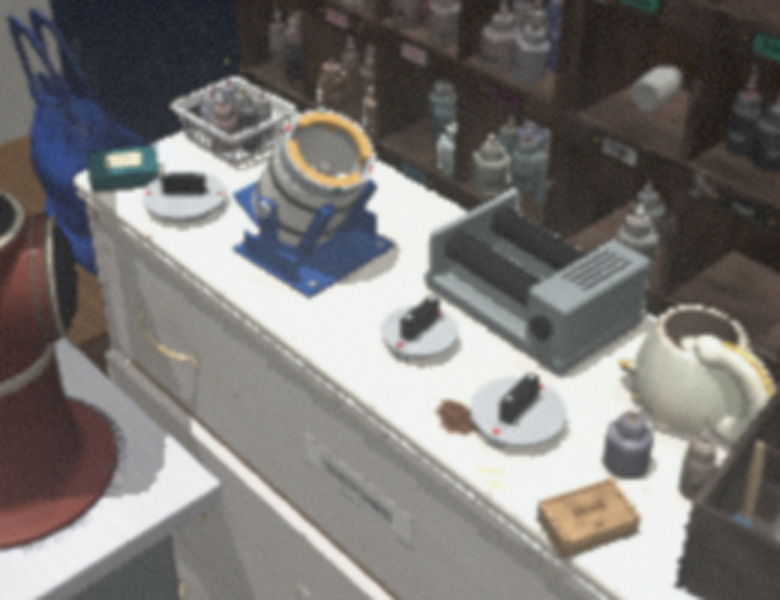

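View pics/side_z.png

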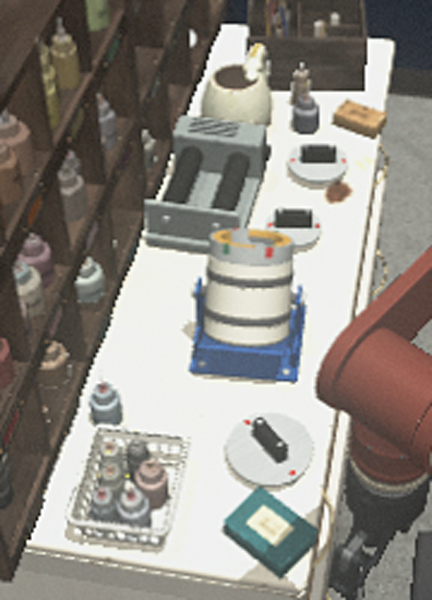

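The zooms show grey discs with black bars and red dots. Two of the lids differ clearly in size, and the middle one is the smallest. The jar has an orange ledge, with red marks in the scene zoom at (287,128) and (370,168) and a green mark in the side zoom at (226,250). Next I'll measure the flanges, red dots and rim metrically.

Run:
```python
from h import *
for n,cs in [("scene",[(262,195),(340,240),(373,267)]),("side",[(332,295),(342,203),(352,178)])]:
    f=np.load(f"pics/{n}0.npz");im=f["im"];hsv=cv2.cvtColor(im,cv2.COLOR_RGB2HSV)
    for c in cs:
        x0,y0=c[0]-26,c[1]-24; sub=im[y0:y0+48,x0:x0+52].astype(int)
        g=sub.min(2); t,m=cv2.threshold(g.astype(np.uint8),0,255,cv2.THRESH_OTSU)
        # metric image on plane z=.022
        v,u=np.mgrid[y0:y0+48,x0:x0+52]
        X=onplane(n,np.c_[u.ravel(),v.ravel()],.022)[:,:2].reshape(48,52,2)
        gray=(sub.max(2)<215)&(sub.max(2)>110)&(np.ptp(sub,axis=2)<40)
        k,lab,st,ce=cv2.connectedComponentsWithStats(cv2.morphologyEx((gray|(sub.max(2)<90)).astype(np.uint8),cv2.MORPH_OPEN,np.ones((3,3))))
        i=1+np.argmax(st[1:,4]); q=X[lab==i].astype(np.float32)
        px=np.abs(np.linalg.det(np.stack([X[24,25]-X[24,24],X[25,24]-X[24,24]])))
        h=sub; H=hsv[y0:y0+48,x0:x0+52]
        red=((H[...,0]<8)|(H[...,0]>172))&(H[...,1]>90)&(H[...,2]>100)
        kk,ll,ss,cc=cv2.connectedComponentsWithStats(red.astype(np.uint8))
        rd=[onplane(n,cc[j]+[x0,y0],.022)[0,:2].round(3).tolist()+[int(ss[j,4])] for j in range(1,kk)]
        print(n,c,"areaD",np.sqrt(4/np.pi*px*len(q)).round(4),"c",cv2.minEnclosingCircle(q)[0],"D",round(2*cv2.minEnclosingCircle(q)[1],4),"red",rd, "white",np.percentile(sub.max(2),[30,60,90]))
```

```text
scene (262, 195) areaD 0.1597 c (0.3494957387447357, 0.27584436535835266) D 0.2455 red [] white [130. 205. 243.]
scene (340, 240) areaD 0.0837 c (0.4473950266838074, -0.15010178089141846) D 0.1173 red [] white [175. 243. 244.]
scene (373, 267) areaD 0.0954 c (0.41162025928497314, -0.3057292401790619) D 0.1366 red [] white [191. 241. 244.]
side (332, 295) areaD 0.0484 c (0.4183920621871948, 0.2833182215690613) D 0.0744 red [[0.452, 0.255, 3], [0.379, 0.325, 4]] white [223. 241. 242.]
side (342, 203) areaD 0.1239 c (0.5096254348754883, -0.1479666382074356) D 0.2737 red [[0.487, -0.136, 2], [0.413, -0.147, 2], [0.479, -0.074, 10]] white [182. 239. 242.]
side (352, 178) areaD 0.0639 c (0.5403907299041748, -0.3700074553489685) D 0.1525 red [[0.479, -0.304, 2], [0.392, -0.317, 2]] white [179. 241. 243.]
```

The red-dot spacings are about 101 mm (left), 75 mm (middle) and 88 mm (right). That makes the right lid, at (0.435,-0.311), lid_c. Next I'll locate the jar's mouth from the ledge and the marks.

Run:
```python
from h import *
M={}
for n,(x0,y0,x1,y1) in (("scene",(280,160,335,200)),("side",(295,195,360,225))):
    f=np.load(f"pics/{n}0.npz");im=f["im"];P=cloud(n,f["d"]);H=cv2.cvtColor(im,cv2.COLOR_RGB2HSV)[y0:y1,x0:x1].astype(int);Q=P[y0:y1,x0:x1]
    for name,m in (("yellow",(H[...,0]>10)&(H[...,0]<26)&(H[...,1]>120)&(H[...,2]>120)),("red",((H[...,0]<7)|(H[...,0]>172))&(H[...,1]>90)&(H[...,2]>80)),("green",(H[...,0]>40)&(H[...,0]<85)&(H[...,1]>60))):
        k,l,s,c=cv2.connectedComponentsWithStats(m.astype(np.uint8),connectivity=8)
        for j in range(1,k):
            if s[j,4]>=2: print(n,name,(c[j]+[x0,y0]).round(1),s[j,4],np.nanmedian(Q[l==j],axis=0).round(3))
        if name=="yellow":
            q=Q[m];q=q[np.isfinite(q[:,0])&(q[:,2]>.12)&(q[:,2]<.21)];c0=q.mean(0);w,V=np.linalg.svd(q-c0)[1:];print("yellow",len(q),c0.round(3),"normal",V[2].round(3),w.round(3))
    b=(cv2.cvtColor(im,cv2.COLOR_RGB2HSV)); b=(b[...,0]>100)&(b[...,0]<130)&(b[...,1]>150)&(P[...,2]>.005)&(P[...,2]<.03)&(P[...,1]>-.1)&(P[...,1]<.3)&(P[...,0]>.2)&(P[...,0]<.8)
    print("blue base",cv2.minAreaRect(P[b][:,:2].astype(np.float32)),b.sum())
```

```text
scene yellow [311.7 172.1] 50 [0.515 0.083 0.182]
scene yellow [297.7 179.8] 6 [0.437 0.07  0.178]
scene yellow [310.  189.7] 3 [0.454 0.023 0.151]
scene yellow [314.5 190. ] 2 [0.467 0.014 0.148]
yellow 64 [0.495 0.069 0.176] normal [-0.023  0.48  -0.877] [0.244 0.217 0.016]
blue base ((0.0, 0.0), (0.0, 0.0), 0.0) 0
side yellow [312.7 208.2] 27 [0.524 0.047 0.163]
side yellow [332.9 208.3] 39 [0.456 0.025 0.151]
yellow 66 [0.485 0.043 0.161] normal [-0.054  0.561 -0.826] [0.285 0.203 0.023]
side red [332.5 203. ] 2 [ 0.487 -0.136  0.022]
side red [352.  203.5] 2 [ 0.414 -0.149  0.02 ]
side red [331.8 214.3] 10 [0.45  0.099 0.191]
side green [314.  213.5] 4 [0.508 0.101 0.188]
blue base ((0.0, 0.0), (0.0, 0.0), 0.0) 0
```

The mouth is near (0.48, 0.055, 0.169) and tilts mostly toward -y, with the notches about 30° from the uphill direction. I'll fly the wrist camera in front of the mouth for a precise look.

```bash
python3 -m handwheel '[{"tx":-22,"ty":-29,"tz":-12},{"tx":-22,"ty":-29,"tz":-12},{"tx":-22,"ty":-29,"tz":-12},{"tx":-22,"ty":-29,"tz":-12},{"tx":-22,"ty":-29,"tz":-12},{"tx":-22,"ty":-29,"tz":-12},{"tx":-22,"ty":-29,"tz":-12},{"tx":-22,"ty":-29,"tz":-12},{"tx":-22,"ty":-29,"tz":-12},{"tx":-22,"ty":-29,"tz":-12},{"tx":-22,"ty":-29,"tz":-12},{"tx":-22,"ty":-29,"tz":-12}]' && python3 -m handwheel '[{"tx":-24,"ty":-29},{"tx":-24,"ty":-29},{"tx":-24,"ty":-29},{"tx":-24,"ty":-29},{"tx":-24,"ty":-29},{},{}]'
python3 - <<'E'
from h import *
import pickle
o=ctrl.get_obs(); im,d=optics.get_image("wrist"); cv2.imwrite("pics/w1.png",im[...,::-1]); np.savez("pics/w1.npz",im=im,d=d); pickle.dump(o,open("pics/w1.pkl","wb")); print(o["t"],o["tool_pos"],o["tool_rot"],o["q"])
E
```

```text
0.15 [0.26245891 0.56670114 0.23032715] [-6.75995561e-01 -3.06748114e+00  2.33975105e-03] [ 1.01798780e+00  5.32379914e-02  1.61397516e+00 -1.19878569e-05
  1.47595330e+00 -1.18991826e-01]$[0]: bad value
```

View pics/w1.png

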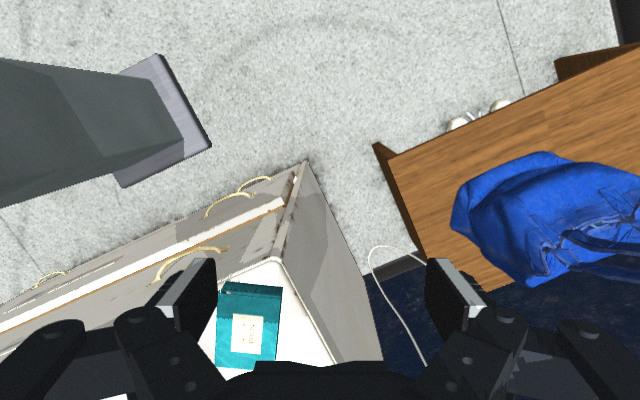

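The wrist picture is from the start pose: teal tin at (250,325) and the floor. The row was rejected, probably because every key is required, so I'll send all four.

```bash
python3 -m handwheel '[{"tx":-22,"ty":-29,"tz":-12,"roll":0},{"tx":-22,"ty":-29,"tz":-12,"roll":0},{"tx":-22,"ty":-29,"tz":-12,"roll":0},{"tx":-22,"ty":-29,"tz":-12,"roll":0},{"tx":-22,"ty":-29,"tz":-12,"roll":0},{"tx":-22,"ty":-29,"tz":-12,"roll":0},{"tx":-22,"ty":-29,"tz":-12,"roll":0},{"tx":-22,"ty":-29,"tz":-12,"roll":0},{"tx":-22,"ty":-29,"tz":-12,"roll":0},{"tx":-22,"ty":-29,"tz":-12,"roll":0},{"tx":-22,"ty":-29,"tz":-12,"roll":0},{"tx":-22,"ty":-29,"tz":-12,"roll":0}]' && python3 -m handwheel '[{"tx":-24,"ty":-29,"tz":0,"roll":0},{"tx":-24,"ty":-29,"tz":0,"roll":0},{"tx":-24,"ty":-29,"tz":0,"roll":0},{"tx":-24,"ty":-29,"tz":0,"roll":0},{"tx":-24,"ty":-29,"tz":0,"roll":0},{"tx":0,"ty":0,"tz":0,"roll":0},{"tx":0,"ty":0,"tz":0,"roll":0}]'
python3 - <<'E'
from h import *
import pickle
o=ctrl.get_obs(); im,d=optics.get_image("wrist"); cv2.imwrite("pics/w2.png",im[...,::-1]); np.savez("pics/w2.npz",im=im,d=d); pickle.dump(o,open("pics/w2.pkl","wb")); print(o["t"],o["tool_pos"],o["tool_rot"],o["q"])
E
```

```text
t: 1.2
tool_pos: [0.3557, 0.1387, 0.3759]
tool_rot: [0.675, 3.067, 0.0]
contact_force: [0.3, -0.1, 0.7]
opening: 0.0856
grip_force: 0.0
t: 1.78
tool_pos: [0.4038, -0.0432, 0.3747]
tool_rot: [-0.682, -3.065, -0.001]
contact_force: [-0.1, 0.4, -0.1]
opening: 0.0854
grip_force: 0.0
1.7833 [ 0.40382357 -0.04318841  0.37473443] [-6.82371856e-01 -3.06502407e+00 -6.08040418e-04] [-2.90471499e-01 -5.30514857e-01  1.86711896e+00  2.85132774e-04
  1.80654056e+00 -1.42308299e+00]
```

```bash
python3 -m handwheel --help 2>&1 | head
```

```text
invalid input: not JSON, or not a number
```

View pics/w2.png

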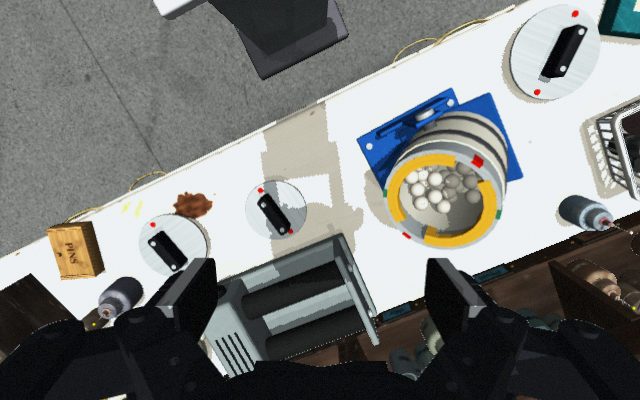

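The wrist view shows the mouth ring centred near (440,200), with red marks at (478,161) and (407,236) and green marks at (387,193) and (499,215). The lids are at (173,247) (c), (275,210) (a) and (555,52) (b). Now I'll measure the mouth frame and lid_c.

Run:
```python
from h import *
import pickle
o=pickle.load(open("pics/w2.pkl","rb"));f=np.load("pics/w2.npz");im=f["im"];P=cloud("wrist",f["d"],o);H=cv2.cvtColor(im,cv2.COLOR_RGB2HSV).astype(int)
def comps(m,x0,y0,x1,y1,mn):
    k,l,s,c=cv2.connectedComponentsWithStats(m[y0:y1,x0:x1].astype(np.uint8))
    return [(c[j]+[x0,y0],s[j,4],np.argwhere(l==j)[:,::-1]+[x0,y0]) for j in range(1,k) if s[j,4]>=mn]
red=((H[...,0]<7)|(H[...,0]>172))&(H[...,1]>110)&(H[...,2]>90)
yel=(H[...,0]>14)&(H[...,0]<30)&(H[...,1]>150)&(H[...,2]>140); grn=(H[...,0]>45)&(H[...,0]<90)&(H[...,1]>90)
J=(370,140,520,260)
px=np.vstack([c[2] for c in comps(yel,*J,30)]);Y=P[px[:,1],px[:,0]];Y=Y[np.isfinite(Y[:,0])]
# plane fit robust
for _ in range(4):
    c0=Y.mean(0);V=np.linalg.svd(Y-c0)[2];r=(Y-c0)@V[2];Y=Y[np.abs(r)<2.5*r.std()+1e-4]
n=V[2]*np.sign(V[2][2]);print("plane n",n.round(4),"tilt",np.degrees(np.arccos(n[2])).round(2),"az",np.degrees(np.arctan2(n[1],n[0])).round(1),"std",r.std().round(4),c0.round(4))
az=np.arctan2(n[1],n[0]);a=np.array([.5*np.cos(az),.5*np.sin(az),.866])
e1=np.array([-np.sin(az),np.cos(az),0]);e2=np.cross(a,e1)
q=px-0
oo,d=rays("wrist",px,o);X=oo+d*(((c0-oo)@a)/(d@a))[:,None]
uv=np.c_[(X-c0)@e1,(X-c0)@e2].astype(np.float32)
(cx,cy),R1=cv2.minEnclosingCircle(uv);C=c0+cx*e1+cy*e2
print("ledge outer R",R1,"centre",C.round(4))
rr=np.hypot(uv[:,0]-cx,uv[:,1]-cy);print("r pct",np.percentile(rr,[1,5,50,95]).round(4))
for nm,m in (("red",red),("green",grn)):
    for c,s,pp in comps(m,*J,4):
        w=np.nanmedian(P[pp[:,1],pp[:,0]],axis=0);ray=rays("wrist",[c],o)[1][0];w2=oo+ray*(((C-oo)@a)/(ray@a))
        for w_ in (w,w2): print(nm,c.round(1),s,w_.round(3),"r",np.hypot((w_-C)@e1,(w_-C)@e2).round(4),"ang e1",np.degrees(np.arctan2((w_-C)@e2,(w_-C)@e1)).round(1),"h",((w_-C)@a).round(4))
print("e1",e1,"e2",e2)
for nm,B in (("c",(120,195,230,290)),("a",(235,165,320,250)),("b",(505,0,605,110))):
    rd=[onplane("wrist",[c],.0225,o)[0] for c,s,pp in comps(red,*B,3)]
    print(nm,[x.round(4) for x in rd])
    if len(rd)==2: print(" centre",np.mean(rd,0).round(4),"sp",np.linalg.norm(rd[0]-rd[1]).round(4),"az",np.degrees(np.arctan2(*(rd[0]-rd[1])[[1,0]])).round(1))
    blk=[c for c in comps((im.max(2)<60),*B,100)]
    for c,s,pp in blk:
        w=P[pp[:,1],pp[:,0]];t=w[w[:,2]>np.nanpercentile(w[:,2],60)-.006];print(" bar top",np.nanmean(t,0).round(4),s)
```

```text
plane n [ 0.0323 -0.4999  0.8655] tilt 30.06 az -86.3 std 0.0007 [0.4804 0.0566 0.1716]
ledge outer R 0.05395382270216942 centre [0.4815 0.0528 0.1694]
r pct [0.0343 0.0415 0.048  0.0531]
red [477.4 161.1] 104 [0.45  0.096 0.192] r 0.0577 ang e1 119.6 h -0.0025
red [477.4 161.1] 104 [0.449 0.095 0.195] r 0.0588 ang e1 120.3 h -0.0
red [406.3 235.1] 26 [0.512 0.012 0.145] r 0.056 ang e1 -60.5 h 0.0006
red [406.3 235.1] 26 [0.512 0.012 0.145] r 0.0566 ang e1 -60.1 h -0.0
green [384.4 192.7] 30 [0.456 0.009 0.145] r 0.0567 ang e1 -120.4 h 0.0001
green [384.4 192.7] 30 [0.456 0.009 0.145] r 0.0567 ang e1 -120.1 h -0.0
green [498.  214.2] 34 [0.507 0.097 0.194] r 0.0567 ang e1 59.7 h 0.0002
green [498.  214.2] 34 [0.507 0.097 0.194] r 0.0566 ang e1 59.7 h -0.0
e1 [0.99791289 0.06457445 0.        ] e2 [-0.05592147  0.86419256  0.5       ]
c [array([ 0.3913, -0.3169,  0.0225])]
 bar top [ 0.4336 -0.306   0.0512] 700
 bar top [ 0.378  -0.0794  0.4036] 763
 bar top [ 0.3742 -0.0903  0.4041] 161
 bar top [ 0.4605 -0.4056  0.0241] 239
a [array([ 0.4129, -0.1464,  0.0225]), array([ 0.4884, -0.1349,  0.0225])]
 centre [ 0.4506 -0.1406  0.0225] sp 0.0764 az -171.4
 bar top [ 0.4494 -0.1393  0.0517] 573
b [array([0.3782, 0.3237, 0.0225]), array([0.45  , 0.2546, 0.0225])]
 centre [0.4141 0.2892 0.0225] sp 0.0996 az 136.1
 bar top [0.4064 0.3634 0.0068] 119
 bar top [0.4132 0.2862 0.0505] 1119
```

The mouth is at C=(0.481,0.053,0.169), with tilt azimuth -86.3°. The notches are at ±120°/60° from e1, and lid_c is near (0.435,-0.3105) at azimuth 8.5°. Moving to hover over lid_c.

```bash
python3 -m handwheel '[{"tx":0,"ty":0,"tz":0,"roll":-0.117},{"tx":0,"ty":0,"tz":0,"roll":-0.117},{"tx":0,"ty":0,"tz":0,"roll":-0.117},{"tx":0,"ty":0,"tz":0,"roll":-0.117},{"tx":0,"ty":0,"tz":0,"roll":-0.118},{"tx":1,"ty":-30,"tz":25,"roll":0},{"tx":1,"ty":-30,"tz":25,"roll":0},{"tx":1,"ty":-30,"tz":25,"roll":0},{"tx":1,"ty":-30,"tz":25,"roll":0},{"tx":1,"ty":-30,"tz":25,"roll":0},{"tx":1,"ty":-30,"tz":25,"roll":0},{"tx":1,"ty":-30,"tz":25,"roll":0}]' 45 && python3 -m handwheel '[{"tx":1,"ty":-30,"tz":25,"roll":0},{"tx":1,"ty":-29,"tz":25,"roll":0},{"tx":0,"ty":0,"tz":0,"roll":0},{"tx":0,"ty":0,"tz":0,"roll":0}]'
cat > lidc.py <<'E'
from h import *
o=ctrl.get_obs(); im,d=optics.get_image("wrist"); cv2.imwrite("pics/w3.png",im[...,::-1])
P=cloud("wrist",d,o);H=cv2.cvtColor(im,cv2.COLOR_RGB2HSV).astype(int)
Rm=R.from_rotvec(o["tool_rot"]).as_matrix();print("t",o["t"],"tcp",o["tool_pos"].round(4),"y az",np.degrees(np.arctan2(Rm[1,1],Rm[0,1])).round(2),"q6",o["q"][5].round(2),"open",o["opening"])
red=(((H[...,0]<7)|(H[...,0]>172))&(H[...,1]>110)&(H[...,2]>90)).astype(np.uint8)
k,l,s,c=cv2.connectedComponentsWithStats(red);pts=[]
for j in range(1,k):
    if s[j,4]>8:
        w=onplane("wrist",[c[j]],.0225,o)[0]
        if np.hypot(*(w[:2]-[.435,-.31]))<.06: print("dot",w.round(4),s[j,4]);pts.append(w)
if len(pts)==2: print("centre",np.mean(pts,0).round(4),"sp",np.linalg.norm(pts[0]-pts[1]).round(4),"az",np.degrees(np.arctan2(*(pts[0]-pts[1])[[1,0]])).round(2))
top=(P[...,2]>.046)&(P[...,2]<.058)&(np.hypot(P[...,0]-.435,P[...,1]+.31)<.05)&(im.max(2)<90)
if top.sum()>30: print("bar",cv2.minAreaRect(P[top][:,:2].astype(np.float32)*1000))
E
python3 lidc.py
```

```text
t: 2.83
tool_pos: [0.4295, -0.2499, 0.1996]
tool_rot: [-0.244, 3.131, -0.001]
contact_force: [0.1, 0.2, 0.3]
opening: 0.0453
grip_force: 0.0
t: 3.17
tool_pos: [0.4356, -0.3073, 0.1481]
tool_rot: [0.24, -3.129, -0.006]
contact_force: [0.7, 0.5, -1.0]
opening: 0.0449
grip_force: 0.0
t 3.1667 tcp [ 0.4356 -0.3073  0.1481] y az 98.76 q6 -2.48 open 0.044859935615719035
dot [ 0.3915 -0.3162  0.0225] 86
dot [ 0.4782 -0.3018  0.0225] 67
centre [ 0.4349 -0.309   0.0225] sp 0.0879 az -170.62
bar ((434.698974609375, -309.08251953125), (59.596839904785156, 15.973502159118652), 9.107941627502441)
```

```bash
python3 -m handwheel '[{"tx":1,"ty":-1,"tz":29,"roll":0},{"tx":0,"ty":0,"tz":29,"roll":0},{"tx":0,"ty":0,"tz":29,"roll":0},{"tx":0,"ty":0,"tz":24,"roll":0},{"tx":0,"ty":0,"tz":5,"roll":0},{"tx":0,"ty":0,"tz":0,"roll":0}]' && python3 -m handwheel '[{"tx":0,"ty":0,"tz":0,"roll":0},{"tx":0,"ty":0,"tz":0,"roll":0},{"tx":0,"ty":0,"tz":0,"roll":0},{"tx":0,"ty":0,"tz":0,"roll":0},{"tx":0,"ty":0,"tz":0,"roll":0}]' 0 25
```

```text
t: 3.72
tool_pos: [0.4351, -0.3082, 0.0343]
tool_rot: [0.242, -3.132, -0.002]
contact_force: [-0.4, 0.1, -1.2]
opening: 0.045
grip_force: 0.0
t: 4.13
tool_pos: [0.4368, -0.3111, 0.0374]
tool_rot: [-0.238, 3.129, -0.004]
contact_force: [0.3, 3.2, 7.3]
opening: 0.015
grip_force: 25.7
```

The fingers gripped too high, with the grasp point above the bar top. I'll reopen and go deeper.

```bash
python3 -m handwheel '[{"tx":0,"ty":0,"tz":0,"roll":0},{"tx":0,"ty":0,"tz":0,"roll":0},{"tx":0,"ty":0,"tz":5,"roll":0},{"tx":0,"ty":0,"tz":5,"roll":0},{"tx":0,"ty":0,"tz":0,"roll":0}]' 40 && python3 -m handwheel '[{"tx":0,"ty":0,"tz":0,"roll":0},{"tx":0,"ty":0,"tz":0,"roll":0},{"tx":0,"ty":0,"tz":0,"roll":0},{"tx":0,"ty":0,"tz":0,"roll":0},{"tx":0,"ty":0,"tz":0,"roll":0},{"tx":0,"ty":0,"tz":0,"roll":0}]' 0 25; python3 lidc.py
```

```text
t: 4.55
tool_pos: [0.4339, -0.3092, 0.0226]
tool_rot: [0.238, -3.131, -0.003]
contact_force: [0.2, 0.5, 0.8]
opening: 0.0398
grip_force: 0.0
t: 5.05
tool_pos: [0.4347, -0.3098, 0.024]
tool_rot: [0.239, -3.132, -0.001]
contact_force: [-0.5, 0.8, -1.4]
opening: 0.0158
grip_force: 27.3
t 5.05 tcp [ 0.4347 -0.3098  0.024 ] y az 98.72 q6 -2.48 open 0.015772328066520378
dot [ 0.3917 -0.3172  0.0225] 286
bar ((433.4780578613281, -308.3740539550781), (58.79731750488281, 39.836795806884766), 30.998769760131836)
```

```bash
python3 -m handwheel '[{"tx":0,"ty":0,"tz":0,"roll":0},{"tx":0,"ty":0,"tz":-4,"roll":0},{"tx":0,"ty":0,"tz":0,"roll":0}]' 30 && python3 -m handwheel '[{"tx":0,"ty":0,"tz":0,"roll":0},{"tx":0,"ty":0,"tz":0,"roll":0},{"tx":0,"ty":0,"tz":0,"roll":0},{"tx":0,"ty":0,"tz":0,"roll":0},{"tx":0,"ty":0,"tz":0,"roll":0},{"tx":0,"ty":0,"tz":0,"roll":0}]' 0 30 &&  python3 -m handwheel '[{"tx":0,"ty":0,"tz":-20,"roll":0},{"tx":0,"ty":0,"tz":-40,"roll":0},{"tx":0,"ty":0,"tz":-40,"roll":0},{"tx":0,"ty":0,"tz":-40,"roll":0},{"tx":0,"ty":0,"tz":-40,"roll":0},{"tx":0,"ty":0,"tz":-40,"roll":0},{"tx":0,"ty":0,"tz":-30,"roll":0},{"tx":0,"ty":0,"tz":0,"roll":0}]'; python3 lidc.py
```

```text
t: 5.35
tool_pos: [0.4356, -0.3106, 0.0294]
tool_rot: [-0.239, 3.131, -0.002]
contact_force: [0.8, -1.0, 1.1]
opening: 0.0299
grip_force: 0.0
t: 5.85
tool_pos: [0.4355, -0.3106, 0.0291]
tool_rot: [-0.239, 3.131, -0.002]
contact_force: [-0.0, -1.0, 5.5]
opening: 0.0155
grip_force: 31.1
t: 6.52
tool_pos: [0.437, -0.312, 0.2862]
tool_rot: [-0.238, 3.124, -0.014]
contact_force: [0.5, -1.1, -0.5]
opening: 0.0152
grip_force: 30.2
t 6.5167 tcp [ 0.437  -0.312   0.2862] y az 98.72 q6 -2.48 open 0.015229041609686262
dot [ 0.4385 -0.3154  0.0225] 265
```

Lid_c is held. Next I'll carry it to the jar and align the bar with the tilt direction.

```bash
python3 -m handwheel '[{"tx":-5,"ty":18,"tz":2,"roll":0},{"tx":-9.5,"ty":34.5,"tz":3.5,"roll":0},{"tx":-9.5,"ty":34.5,"tz":3.5,"roll":0},{"tx":-9.5,"ty":34.5,"tz":3.5,"roll":0},{"tx":-9.5,"ty":34.5,"tz":3.5,"roll":0},{"tx":-9.5,"ty":34.5,"tz":3.5,"roll":0},{"tx":-9.5,"ty":34.5,"tz":3.5,"roll":0},{"tx":-9.5,"ty":34.5,"tz":3.5,"roll":0},{"tx":-9.5,"ty":34.5,"tz":3.5,"roll":0},{"tx":-9.5,"ty":34.5,"tz":3,"roll":0},{"tx":-9,"ty":33.5,"tz":3,"roll":0},{"tx":0,"ty":0,"tz":0,"roll":0}]' && python3 -m handwheel '[{"tx":0,"ty":0,"tz":0,"roll":0.118},{"tx":0,"ty":0,"tz":0,"roll":0.118},{"tx":0,"ty":0,"tz":0,"roll":0.118},{"tx":0,"ty":0,"tz":0,"roll":0.118},{"tx":0,"ty":0,"tz":0,"roll":0.118},{"tx":0,"ty":0,"tz":0,"roll":0.118},{"tx":0,"ty":0,"tz":0,"roll":0.118},{"tx":0,"ty":0,"tz":0,"roll":0.118},{"tx":0,"ty":0,"tz":0,"roll":0.118},{"tx":0,"ty":0,"tz":0,"roll":0.118},{"tx":0,"ty":0,"tz":0,"roll":0.118},{"tx":0,"ty":0,"tz":0,"roll":0.118}]' && python3 -m handwheel '[{"tx":0,"ty":0,"tz":0,"roll":0.118},{"tx":0,"ty":0,"tz":0,"roll":0.122},{"tx":0,"ty":0,"tz":0,"roll":0},{"tx":0,"ty":0,"tz":0,"roll":0}]'
cat > st.py <<'E'
from h import *
o=ctrl.get_obs();Rm=R.from_rotvec(o["tool_rot"]).as_matrix()
print("t",o["t"],"tcp",o["tool_pos"].round(4),"y az",np.degrees(np.arctan2(Rm[1,1],Rm[0,1])).round(2),"z",Rm[:,2].round(3),"F",o["contact_force"].round(1),"tau",o["wrist_torque"].round(2),"op",round(o["opening"],4),"q",o["q"].round(2))
E
python3 st.py
```

```text
t: 7.57
tool_pos: [0.4763, 0.0679, 0.238]
tool_rot: [0.249, -3.125, -0.006]
contact_force: [0.5, 0.4, -2.8]
opening: 0.0153
grip_force: 30.3
t: 8.57
tool_pos: [0.4769, 0.0625, 0.2389]
tool_rot: [-1.861, -2.526, 0.005]
contact_force: [-0.1, 0.4, -0.8]
opening: 0.0152
grip_force: 30.3
t: 8.9
tool_pos: [0.4773, 0.0626, 0.2399]
tool_rot: [-2.141, -2.295, 0.004]
contact_force: [-0.3, 0.3, -1.1]
opening: 0.0156
grip_force: 30.3
t 8.9 tcp [0.4773 0.0626 0.2399] y az 4.0 z [-0.004  0.    -1.   ] F [-0.3  0.3 -1.1] tau [ 0.03 -0.   -0.01] op 0.0156 q [-0.02 -0.3   1.92 -0.    1.53 -0.09]
```

```bash
python3 -m handwheel '[{"tx":-1,"ty":3,"tz":8,"roll":0},{"tx":0,"ty":0,"tz":4,"roll":0},{"tx":0,"ty":0,"tz":3,"roll":0},{"tx":0,"ty":0,"tz":3,"roll":0},{"tx":0,"ty":0,"tz":0,"roll":0}]' && python3 -m handwheel '[{"tx":0,"ty":0,"tz":4,"roll":0},{"tx":0,"ty":0,"tz":4,"roll":0},{"tx":0,"ty":0,"tz":4,"roll":0},{"tx":0,"ty":0,"tz":0,"roll":0}]';python3 st.py
python3 - <<'E'
from h import *
im,d=optics.get_image("side"); cv2.imwrite("pics/s1.png",cv2.resize(im[150:280,260:420,::-1],None,fx=4,fy=4,interpolation=cv2.INTER_CUBIC))
E
```

```text
t: 9.32
tool_pos: [0.4817, 0.0613, 0.2258]
tool_rot: [2.144, 2.294, -0.002]
contact_force: [-2.1, -3.0, 4.2]
opening: 0.0151
grip_force: 31.5
t: 9.65
tool_pos: [0.4835, 0.0587, 0.2167]
tool_rot: [2.139, 2.287, -0.003]
contact_force: [-3.0, -11.0, 11.9]
opening: 0.0153
grip_force: 34.8
t 9.65 tcp [0.4835 0.0587 0.2167] y az 3.84 z [ 0.006 -0.008 -1.   ] F [ -3.  -11.   11.9] tau [-1.52  0.48  0.13] op 0.0153 q [-0.03 -0.28  1.94 -0.01  1.47 -0.09]
```

View pics/s1.png

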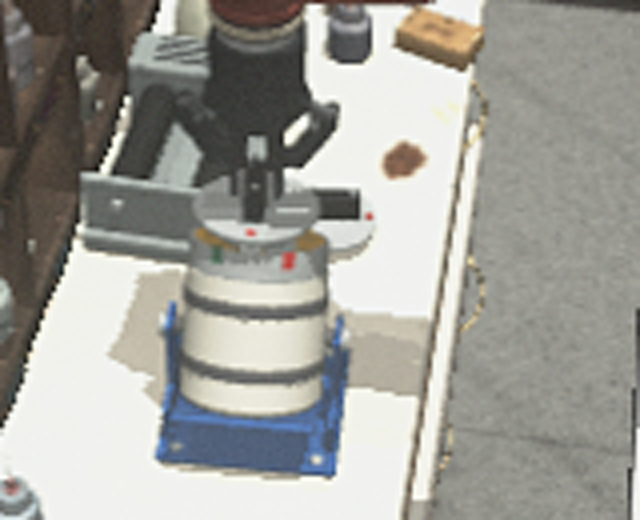

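The side view shows the lid, now tilting, on the jar's upper rim, with its red dot at (250,232) between the green (215,255) and red (290,260) marks. Continuing down.

```bash
python3 -m handwheel '[{"tx":0,"ty":0,"tz":3,"roll":0},{"tx":0,"ty":0,"tz":3,"roll":0},{"tx":0,"ty":0,"tz":3,"roll":0},{"tx":0,"ty":0,"tz":0,"roll":0}]';python3 st.py
cat > tilt.py <<'E'
from h import *
# lid plane from side + scene depth: grey flange points near the tool
o=ctrl.get_obs();tp=o["tool_pos"]
for n in ("side","scene"):
    im,d=optics.get_image(n);P=cloud(n,d);np.savez(f"pics/{n}_t.npz",im=im,d=d)
    s=im.astype(int)
    m=(np.hypot(P[...,0]-tp[0],P[...,1]-tp[1])<.075)&(P[...,2]>tp[2]-.06)&(P[...,2]<tp[2]+.03)&(s.max(2)>110)&(np.ptp(s,axis=2)<35)
    k,l,st,c=cv2.connectedComponentsWithStats(m.astype(np.uint8));
    Q=P[m]
    best=None;rng=np.random.default_rng(0)
    for _ in range(400):
        a,b,c_=Q[rng.choice(len(Q),3,False)];nn=np.cross(b-a,c_-a);L=np.linalg.norm(nn)
        if L<2e-4: continue
        nn=nn/L
        if abs(nn[2])<.7: continue
        i=np.abs((Q-a)@nn)<.002
        if best is None or i.sum()>best.sum(): best=i
    q=Q[best];V=np.linalg.svd(q-q.mean(0))[2][2];V*=np.sign(V[2])
    print(n,len(Q),best.sum(),"n",V.round(3),"tilt",np.degrees(np.arccos(V[2])).round(1),"az",np.degrees(np.arctan2(V[1],V[0])).round(1),"c",q.mean(0).round(4))
E
python3 tilt.py
```

```text
t: 10.03
tool_pos: [0.484, 0.057, 0.2088]
tool_rot: [2.137, 2.284, -0.007]
contact_force: [-3.9, -19.3, 16.7]
opening: 0.0153
grip_force: 38.8
t 10.0333 tcp [0.484  0.057  0.2088] y az 3.82 z [ 0.007 -0.012 -1.   ] F [ -3.9 -19.3  16.7] tau [-2.62  0.77  0.14] op 0.0153 q [-0.03 -0.28  1.95 -0.01  1.46 -0.09]
side 765 166 n [ 0.04  -0.287  0.957] tilt 16.8 az -82.2 c [0.4852 0.0736 0.2103]
scene 377 192 n [ 0.028 -0.326  0.945] tilt 19.1 az -85.1 c [0.4668 0.0512 0.2025]
```

```bash
python3 -m handwheel '[{"tx":-1,"ty":0,"tz":3,"roll":0},{"tx":-1,"ty":0,"tz":3,"roll":0},{"tx":-1,"ty":0,"tz":3,"roll":0},{"tx":-1,"ty":0,"tz":3,"roll":0},{"tx":0,"ty":0,"tz":0,"roll":0}]';python3 st.py; python3 tilt.py
```

```text
t: 10.55
tool_pos: [0.4842, 0.0539, 0.1984]
tool_rot: [2.138, 2.286, -0.004]
contact_force: [-9.7, -15.3, 22.6]
opening: 0.0155
grip_force: 56.8
t 10.55 tcp [0.4842 0.0539 0.1984] y az 3.83 z [ 0.007 -0.01  -1.   ] F [ -9.7 -15.3  22.6] tau [-2.02  1.37  0.14] op 0.0155 q [-0.04 -0.27  1.96 -0.01  1.44 -0.1 ]
side 713 118 n [ 0.018 -0.475  0.88 ] tilt 28.4 az -87.9 c [0.4843 0.0715 0.2043]
scene 447 196 n [ 0.022 -0.505  0.863] tilt 30.4 az -87.6 c [0.4687 0.0545 0.1933]
```

The tilt is now about 29°. Lifting, rolling the bar toward the notch direction, and then measuring the lid in hand.

```bash
python3 -m handwheel '[{"tx":0,"ty":0,"tz":-10,"roll":0},{"tx":0,"ty":0,"tz":-15,"roll":0},{"tx":0,"ty":0,"tz":-15,"roll":0},{"tx":0,"ty":0,"tz":0,"roll":-0.117},{"tx":0,"ty":0,"tz":0,"roll":-0.117},{"tx":0,"ty":0,"tz":0,"roll":-0.117},{"tx":0,"ty":0,"tz":0,"roll":-0.117},{"tx":0,"ty":0,"tz":0,"roll":-0.118},{"tx":0,"ty":0,"tz":0,"roll":0},{"tx":0,"ty":0,"tz":0,"roll":0}]';python3 st.py; python3 tilt.py
python3 - <<'E'
from h import *
o=ctrl.get_obs();tp=o["tool_pos"]
for n in ("side","scene"):
    f=np.load(f"pics/{n}_t.npz");im=f["im"];P=cloud(n,f["d"]);H=cv2.cvtColor(im,cv2.COLOR_RGB2HSV).astype(int)
    red=((H[...,0]<8)|(H[...,0]>170))&(H[...,1]>80)&(H[...,2]>80)&(np.hypot(P[...,0]-tp[0],P[...,1]-tp[1])<.08)&(P[...,2]<tp[2]+.04)&(P[...,2]>.1)
    k,l,s,c=cv2.connectedComponentsWithStats(red.astype(np.uint8))
    for j in range(1,k): print(n,c[j].round(1),s[j,4],np.nanmedian(P[l==j],0).round(4))
a=cv2.resize(np.load("pics/side_t.npz")["im"][160:250,280:380,::-1],(500,450),interpolation=cv2.INTER_CUBIC)
b=cv2.resize(np.load("pics/scene_t.npz")["im"][140:230,270:330,::-1],(300,450),interpolation=cv2.INTER_CUBIC)
cv2.imwrite("pics/t1.png",np.hstack([a,b]))
E
```

```text
t: 11.48
tool_pos: [0.4815, 0.0582, 0.2307]
tool_rot: [-1.395, -2.814, 0.0]
contact_force: [0.4, -0.5, -1.9]
opening: 0.0156
grip_force: 52.8
t 11.4833 tcp [0.4815 0.0582 0.2307] y az 37.28 z [-0.001  0.    -1.   ] F [ 0.4 -0.5 -1.9] tau [-0.07 -0.01 -0.03] op 0.0156 q [-0.03 -0.29  1.93  0.    1.5  -0.68]
side 495 131 n [ 0.312 -0.394  0.865] tilt 30.2 az -51.6 c [0.4762 0.0761 0.2378]
scene 252 163 n [ 0.307 -0.417  0.855] tilt 31.2 az -53.6 c [0.4614 0.0545 0.23  ]
side [330.5 198.5] 2 [0.4566 0.0907 0.252 ]
side [332.  214.5] 12 [0.4505 0.0954 0.1888]
```

View pics/t1.png

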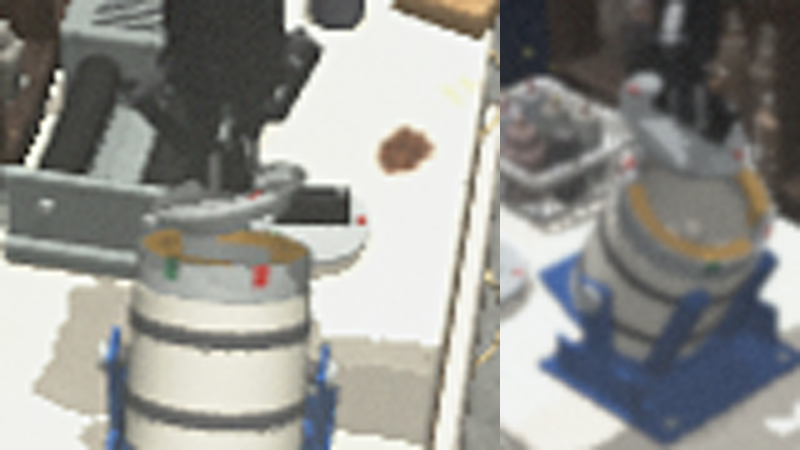

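The picture shows the lid tilted above the mouth. The red dots are in the side view at (255,196) and in the scene crop at (632,90) and (737,155), with the bar heading toward the notch mark. Now I'll compute the lid centre from the dots.

Run:
```python
from h import *
im=np.load("pics/scene_t.npz")["im"].astype(int);rg=im[...,0]-im[...,1:].max(2)
n=np.array([.309,-.405,.86]);n/=np.linalg.norm(n);k=.3197
pts=[]
for c in ((296,158),(317,171)):
    v,u=np.mgrid[c[1]-3:c[1]+4,c[0]-3:c[0]+4];w=np.clip(rg[v,u]-15,0,None)
    uv=np.array([(u*w).sum(),(v*w).sum()])/w.sum();o,d=rays("scene",[uv]);p=o+d[0]*((k-o@n)/(d[0]@n));pts.append(p);print(uv.round(2),w.sum(),p.round(4))
s=np.load("pics/side_t.npz")["im"].astype(int);rg=s[...,0]-s[...,1:].max(2)
v,u=np.mgrid[196:202,328:334];w=np.clip(rg[v,u]-15,0,None);uv=np.array([(u*w).sum(),(v*w).sum()])/w.sum()
o2,d2=rays("side",[uv]);o1,d1=rays("scene",[[0,0]])
p=o2+d2[0]*((k-o2@n)/(d2[0]@n));print("side dot on plane",uv,p.round(4))
v=pts[0]-pts[1];F=(pts[0]+pts[1])/2;print("centre",F.round(4),"sp",np.linalg.norm(v).round(4),"az",np.degrees(np.arctan2(v[1],v[0])).round(1),"el",np.degrees(np.arcsin(v[2]/np.linalg.norm(v))).round(1))
C=np.array([.481,.053,.169]);az=np.radians(-86.3);a=np.array([.5*np.cos(az),.5*np.sin(az),.866])
foot=F-.022*n;print("foot",foot.round(4),"foot-C along a",((foot-C)@a).round(4),"perp",(foot-C-((foot-C)@a)*a).round(4))
```

```text
[296.21 157.42] 53 [0.4539 0.0946 0.2531]
[317.61 171.5 ] 36 [0.4962 0.0287 0.2068]
side dot on plane [330.67391304 198.4673913 ] [0.4568 0.0862 0.248 ]
centre [0.4751 0.0617 0.2299] sp 0.091 az 122.7 el 30.6
foot [0.4683 0.0706 0.211 ] foot-C along a 0.0272 perp [-0.0136  0.0311  0.0184]
```

```bash
python3 -m handwheel '[{"tx":-11,"ty":-3,"tz":0,"roll":0},{"tx":-11,"ty":-3,"tz":8,"roll":0},{"tx":0,"ty":0,"tz":10,"roll":0},{"tx":0,"ty":0,"tz":10,"roll":0},{"tx":0,"ty":0,"tz":6,"roll":0},{"tx":0,"ty":0,"tz":0,"roll":0},{"tx":0,"ty":0,"tz":0,"roll":0}]';python3 st.py
```

```text
t: 12.17
tool_pos: [0.4897, 0.0371, 0.1962]
tool_rot: [-1.391, -2.815, 0.001]
contact_force: [-0.2, 0.3, -1.8]
opening: 0.0155
grip_force: 52.8
t 12.1667 tcp [0.4897 0.0371 0.1962] y az 37.41 z [-0.002  0.    -1.   ] F [-0.2  0.3 -1.8] tau [-0.01 -0.   -0.02] op 0.0155 q [-0.08 -0.25  1.95  0.    1.44 -0.73]
```

```bash
python3 -m handwheel '[{"tx":1.1,"ty":0.8,"tz":2.3,"roll":0},{"tx":1.1,"ty":0.8,"tz":2.3,"roll":0},{"tx":1.1,"ty":0.8,"tz":2.3,"roll":0},{"tx":1.1,"ty":0.8,"tz":2.3,"roll":0},{"tx":0,"ty":0,"tz":0,"roll":0}]';python3 st.py; python3 tilt.py
python3 - <<'E'
from h import *
a=cv2.resize(np.load("pics/side_t.npz")["im"][170:250,280:370,::-1],(450,400),interpolation=cv2.INTER_CUBIC)
b=cv2.resize(np.load("pics/scene_t.npz")["im"][145:215,275:335,::-1],(343,400),interpolation=cv2.INTER_CUBIC)
cv2.imwrite("pics/t2.png",np.hstack([a,b]))
E
```

```text
t: 12.58
tool_pos: [0.4907, 0.042, 0.1896]
tool_rot: [1.39, 2.815, -0.002]
contact_force: [-2.6, -2.6, 2.6]
opening: 0.0154
grip_force: 53.6
t 12.5833 tcp [0.4907 0.042  0.1896] y az 37.42 z [ 0.001 -0.002 -1.   ] F [-2.6 -2.6  2.6] tau [-0.46  0.26 -0.05] op 0.0154 q [-0.06 -0.24  1.96 -0.    1.42 -0.72]
side 523 126 n [ 0.298 -0.393  0.87 ] tilt 29.6 az -52.8 c [0.4893 0.0606 0.1951]
scene 325 156 n [ 0.324 -0.397  0.859] tilt 30.8 az -50.8 c [0.4692 0.0381 0.1896]
```

View pics/t2.png

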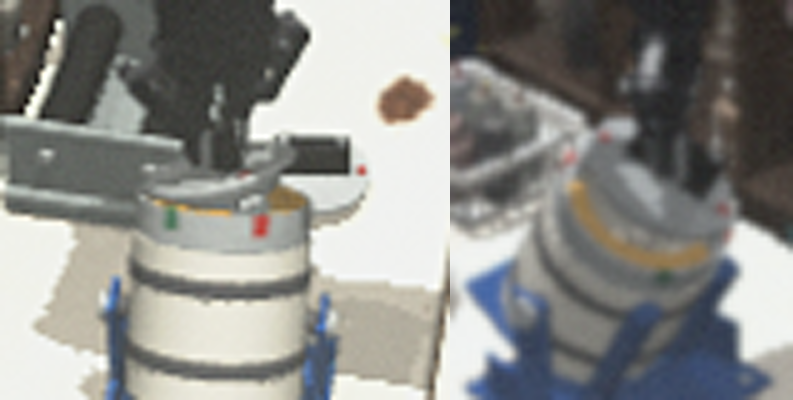

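Contact is just starting. In the side view the uphill lug at (255,200) sits over the notch's red mark (262,225). In the scene view the lower dot (722,208) sits by its mark (727,233). Pressing slightly further.

```bash
python3 -m handwheel '[{"tx":0,"ty":-0.5,"tz":2,"roll":0},{"tx":0,"ty":0,"tz":2,"roll":0},{"tx":0,"ty":0,"tz":0,"roll":0}]';python3 st.py;  python3 -m handwheel '[{"tx":0.5,"ty":0,"tz":2,"roll":0},{"tx":0.5,"ty":0,"tz":2,"roll":0},{"tx":0,"ty":0,"tz":0,"roll":0}]';python3 st.py; python3 tilt.py
```

```text
t: 12.93
tool_pos: [0.4917, 0.0411, 0.1885]
tool_rot: [1.389, 2.811, 0.0]
contact_force: [-7.0, -5.7, 14.3]
opening: 0.0154
grip_force: 55.4
t 12.9333 tcp [0.4917 0.0411 0.1885] y az 37.4 z [ 0.005 -0.002 -1.   ] F [-7.  -5.7 14.3] tau [-0.56  0.51 -0.03] op 0.0154 q [-0.07 -0.24  1.96 -0.    1.42 -0.72]
t: 13.18
tool_pos: [0.492, 0.0409, 0.1879]
tool_rot: [1.388, 2.808, -0.002]
contact_force: [-12.2, -8.3, 26.5]
opening: 0.0153
grip_force: 57.4
t 13.1833 tcp [0.492  0.0409 0.1879] y az 37.38 z [ 0.008 -0.005 -1.   ] F [-12.2  -8.3  26.5] tau [-0.92  1.23 -0.02] op 0.0153 q [-0.07 -0.24  1.96 -0.    1.42 -0.72]
side 484 125 n [ 0.299 -0.398  0.867] tilt 29.9 az -53.1 c [0.4874 0.0569 0.1938]
scene 321 167 n [ 0.301 -0.416  0.858] tilt 30.9 az -54.2 c [0.4707 0.0385 0.1878]
```

```bash
python3 -m handwheel '[{"tx":0.5,"ty":-1,"tz":-2,"roll":0},{"tx":0,"ty":0,"tz":-2,"roll":0},{"tx":0,"ty":0,"tz":0,"roll":0}]';python3 st.py;  python3 -m handwheel '[{"tx":0,"ty":0,"tz":0,"roll":0},{"tx":0,"ty":0,"tz":0,"roll":0},{"tx":0,"ty":0,"tz":0,"roll":0},{"tx":0,"ty":0,"tz":0,"roll":0}]' 27;python3 st.py; python3 tilt.py
python3 - <<'E'
from h import *
a=cv2.resize(np.load("pics/side_t.npz")["im"][170:250,280:370,::-1],(450,400),interpolation=cv2.INTER_CUBIC)
b=cv2.resize(np.load("pics/scene_t.npz")["im"][145:215,275:335,::-1],(343,400),interpolation=cv2.INTER_CUBIC)
cv2.imwrite("pics/t3.png",np.hstack([a,b]))
E
```

```text
t: 13.53
tool_pos: [0.4919, 0.0412, 0.1881]
tool_rot: [1.388, 2.805, 0.003]
contact_force: [3.0, -5.7, 8.7]
opening: 0.0156
grip_force: 54.6
t 13.5333 tcp [0.4919 0.0412 0.1881] y az 37.33 z [ 0.012 -0.003 -1.   ] F [ 3.  -5.7  8.7] tau [-0.86 -1.01 -0.33] op 0.0156 q [-0.07 -0.25  1.97 -0.    1.41 -0.72]
t: 13.87
tool_pos: [0.4873, 0.0429, 0.1828]
tool_rot: [-1.39, -2.815, 0.001]
contact_force: [-1.1, -0.4, -0.9]
opening: 0.0268
grip_force: 0.6
t 13.8667 tcp [0.4873 0.0429 0.1828] y az 37.43 z [-0.002  0.    -1.   ] F [-1.1 -0.4 -0.9] tau [-0.1   0.15 -0.02] op 0.0268 q [-0.06 -0.25  1.97  0.    1.42 -0.72]
side 484 125 n [ 0.031 -0.494  0.869] tilt 29.7 az -86.4 c [0.4858 0.0619 0.1813]
scene 472 186 n [ 0.022 -0.466  0.884] tilt 27.8 az -87.3 c [0.4708 0.0447 0.17  ]
```

View pics/t3.png

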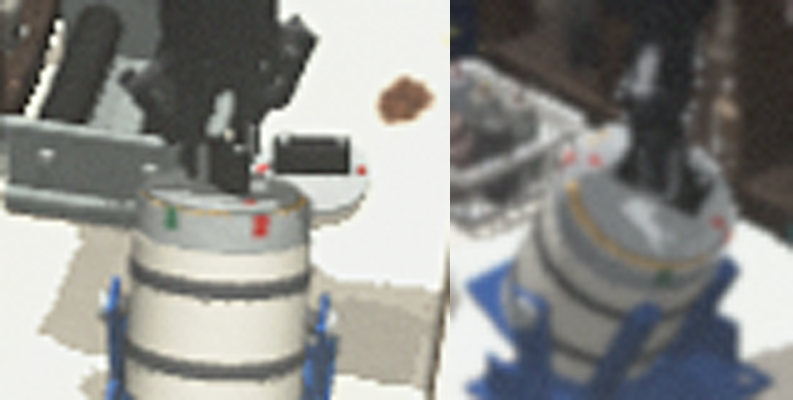

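The lid dropped home: its plane matches the jar axis and the flange top is 6 mm above the rim. Next I'll centre the fingers on the bar, narrow them, and turn it clockwise.

```bash
python3 -m handwheel '[{"tx":2,"ty":-6,"tz":-2,"roll":0},{"tx":0,"ty":0,"tz":0,"roll":0},{"tx":0,"ty":0,"tz":0,"roll":0}]' 27 20;python3 -m handwheel '[{"tx":0,"ty":0,"tz":0,"roll":0},{"tx":0,"ty":0,"tz":0,"roll":0},{"tx":0,"ty":0,"tz":0,"roll":0}]' 21; python3 st.py;  python3 -m handwheel '[{"tx":0,"ty":0,"tz":0,"roll":0.08},{"tx":0,"ty":0,"tz":0,"roll":0.08},{"tx":0,"ty":0,"tz":0,"roll":0.08},{"tx":0,"ty":0,"tz":0,"roll":0.08},{"tx":0,"ty":0,"tz":0,"roll":0.08},{"tx":0,"ty":0,"tz":0,"roll":0}]';python3 st.py; python3 tilt.py
```

```text
t: 14.22
tool_pos: [0.4822, 0.0407, 0.1865]
tool_rot: [1.391, 2.816, 0.001]
contact_force: [0.0, 0.4, 0.7]
opening: 0.0269
grip_force: 0.0
t: 14.47
tool_pos: [0.4824, 0.0407, 0.1864]
tool_rot: [1.391, 2.816, 0.001]
contact_force: [-0.2, 0.9, 1.1]
opening: 0.021
grip_force: 0.4
t 14.4667 tcp [0.4824 0.0407 0.1864] y az 37.42 z [ 0.001  0.    -1.   ] F [-0.2  0.9  1.1] tau [ 0.11 -0.08  0.01] op 0.021 q [-0.07 -0.26  1.98  0.    1.42 -0.72]
t: 14.97
tool_pos: [0.4823, 0.0397, 0.1869]
tool_rot: [1.924, 2.482, -0.003]
contact_force: [-1.3, -4.1, 5.1]
opening: 0.0209
grip_force: 4.6
t 14.9667 tcp [0.4823 0.0397 0.1869] y az 14.43 z [ 0.    -0.002 -1.   ] F [-1.3 -4.1  5.1] tau [-0.63  0.31  0.13] op 0.0209 q [-0.07 -0.26  1.98 -0.    1.42 -0.32]
side 460 127 n [ 0.01  -0.487  0.873] tilt 29.2 az -88.8 c [0.4864 0.0625 0.1811]
scene 463 184 n [ 0.021 -0.518  0.855] tilt 31.2 az -87.7 c [0.4652 0.0435 0.1691]
```

```bash
python3 -m handwheel '[{"tx":0,"ty":0,"tz":0,"roll":0.09},{"tx":0,"ty":0,"tz":0,"roll":0.09},{"tx":0,"ty":0,"tz":0,"roll":0.09},{"tx":0,"ty":0,"tz":0,"roll":0.09},{"tx":0,"ty":0,"tz":0,"roll":0.09},{"tx":0,"ty":0,"tz":0,"roll":0.09},{"tx":0,"ty":0,"tz":0,"roll":0.09},{"tx":0,"ty":0,"tz":0,"roll":0.09},{"tx":0,"ty":0,"tz":0,"roll":0.05},{"tx":0,"ty":0,"tz":0,"roll":0}]';python3 st.py; python3 tilt.py
cat > ang.py <<'E'
from h import *
C=np.array([.481,.053,.169]);az=np.radians(-86.3);a=np.array([.5*np.cos(az),.5*np.sin(az),.866]);e1=np.array([-np.sin(az),np.cos(az),0]);e2=np.cross(a,e1)
for n in ("side","scene"):
    im=np.load(f"pics/{n}_t.npz")["im"];H=cv2.cvtColor(im,cv2.COLOR_RGB2HSV).astype(int)
    m=(((H[...,0]<10)|(H[...,0]>168))&(H[...,1]>70)&(H[...,2]>70)).astype(np.uint8)
    k,l,s,c=cv2.connectedComponentsWithStats(m)
    for j in range(1,k):
        o,d=rays(n,[c[j]]);w=o+d[0]*(((C+.006*a-o)@a)/(d[0]@a))-C
        r=np.hypot(w@e1,w@e2)
        if .03<r<.056: print(n,c[j].round(1),s[j,4],"r",r.round(4),"ang",np.degrees(np.arctan2(w@e2,w@e1)).round(1),"(locked 60/-120)")
E
python3 ang.py
```

```text
t: 15.9
tool_pos: [0.4835, 0.0406, 0.1869]
tool_rot: [2.711, 1.583, 0.005]
contact_force: [5.0, -2.7, 2.2]
opening: 0.0212
grip_force: 37.7
t 15.9 tcp [0.4835 0.0406 0.1869] y az -29.45 z [ 0.004 -0.    -1.   ] F [ 5.  -2.7  2.2] tau [-0.21 -0.54  0.93] op 0.0212 q [-0.07 -0.26  1.98  0.    1.42  0.44]
side 455 148 n [-0.011 -0.484  0.875] tilt 29.0 az -91.2 c [0.4831 0.0583 0.1811]
scene 485 191 n [-0.006 -0.464  0.886] tilt 27.7 az -90.7 c [0.4663 0.045  0.1717]
side [320. 209.] 1 r 0.0376 ang 69.2 (locked 60/-120)
scene [316. 188.] 1 r 0.0425 ang -102.8 (locked 60/-120)
```

```bash
python3 -m handwheel '[{"tx":0,"ty":0,"tz":0,"roll":0.07},{"tx":0,"ty":0,"tz":0,"roll":0.07},{"tx":0,"ty":0,"tz":0,"roll":0}]';python3 st.py;python3 -m handwheel '[{"tx":0,"ty":0,"tz":0,"roll":0.07},{"tx":0,"ty":0,"tz":0,"roll":0.07},{"tx":0,"ty":0,"tz":0,"roll":0}]';python3 st.py; python3 tilt.py;python3 ang.py
```

```text
t: 16.25
tool_pos: [0.4838, 0.0405, 0.1871]
tool_rot: [2.813, 1.392, 0.006]
contact_force: [6.2, -4.8, 1.6]
opening: 0.0215
grip_force: 64.9
t 16.25 tcp [0.4838 0.0405 0.1871] y az -37.33 z [ 0.005 -0.001 -1.   ] F [ 6.2 -4.8  1.6] tau [-0.05 -0.7   2.01] op 0.0215 q [-0.07 -0.26  1.98 -0.    1.42  0.58]
t: 16.5
tool_pos: [0.4823, 0.0402, 0.1873]
tool_rot: [2.905, 1.192, -0.001]
contact_force: [-3.2, -3.7, 10.8]
opening: 0.0211
grip_force: 45.4
t 16.5 tcp [0.4823 0.0402 0.1873] y az -45.38 z [-0.    -0.002 -1.   ] F [-3.2 -3.7 10.8] tau [-0.85  0.59  1.16] op 0.0211 q [-0.07 -0.26  1.98 -0.    1.43  0.72]
side 438 118 n [ 0.006 -0.499  0.867] tilt 29.9 az -89.3 c [0.4809 0.0626 0.1834]
scene 498 175 n [ 0.02  -0.529  0.848] tilt 32.0 az -87.9 c [0.4716 0.0432 0.1704]
side [316.5 208. ] 2 r 0.0363 ang 44.1 (locked 60/-120)
scene [312.  188.5] 2 r 0.0436 ang -124.6 (locked 60/-120)
```

```bash
python3 -m handwheel '[{"tx":0,"ty":0,"tz":0,"roll":0},{"tx":0,"ty":0,"tz":0,"roll":0},{"tx":0,"ty":0,"tz":0,"roll":0}]' 45; python3 -m handwheel '[{"tx":0,"ty":0,"tz":-20,"roll":0},{"tx":0,"ty":0,"tz":-40,"roll":0},{"tx":0,"ty":0,"tz":-40,"roll":0},{"tx":-20,"ty":0,"tz":-20,"roll":0},{"tx":0,"ty":0,"tz":0,"roll":0},{"tx":0,"ty":0,"tz":0,"roll":0}]'
cat > fin.py <<'E'
from h import *
import sys
o=ctrl.get_obs();im,d=optics.get_image("wrist");cv2.imwrite(sys.argv[1],im[...,::-1]);H=cv2.cvtColor(im,cv2.COLOR_RGB2HSV).astype(int);P=cloud("wrist",d,o)
C=np.array([.481,.053,.169]);az=np.radians(-86.3);a=np.array([.5*np.cos(az),.5*np.sin(az),.866]);e1=np.array([-np.sin(az),np.cos(az),0]);e2=np.cross(a,e1)
for nm,m,h in (("red",((H[...,0]<8)|(H[...,0]>170))&(H[...,1]>110)&(H[...,2]>80),.006),("green",(H[...,0]>45)&(H[...,0]<90)&(H[...,1]>90),0)):
    k,l,s,c=cv2.connectedComponentsWithStats(m.astype(np.uint8))
    for j in range(1,k):
        p,r_=rays("wrist",[c[j]],o);w=p+r_[0]*(((C+h*a-p)@a)/(r_[0]@a))-C;r=np.hypot(w@e1,w@e2)
        if s[j,4]>5 and r<.068: print(nm,c[j].round(1),s[j,4],"r",r.round(4),"ang",np.degrees(np.arctan2(w@e2,w@e1)).round(1),"xy",(w@e1).round(4),(w@e2).round(4))
W=P-C;r=np.hypot(W@e1,W@e2);hh=W@a
m=(r<.05)&(hh>0)&(hh<.015)&(im.min(2)>100);q=P[m];V=np.linalg.svd(q-q.mean(0))[2][2];V*=np.sign(V[2]);print("flange h",np.median(hh[m]).round(4),"axis err deg",np.degrees(np.arccos(V@a)).round(2),m.sum())
b=(r<.045)&(hh>.030)&(hh<.045);q=np.c_[W[b]@e1,W[b]@e2];w,V=np.linalg.eigh(np.cov(q.T));print("bar ang",np.degrees(np.arctan2(V[1,1],V[0,1])).round(1),b.sum(),q.mean(0).round(4))
E
python3 fin.py pics/f1.png; python3 st.py
```

```text
t: 16.85
tool_pos: [0.4816, 0.041, 0.1853]
tool_rot: [-2.908, -1.186, 0.002]
contact_force: [0.2, -0.2, -0.7]
opening: 0.045
grip_force: 0.0
t: 17.35
tool_pos: [0.4682, 0.0266, 0.3073]
tool_rot: [2.909, 1.185, 0.005]
contact_force: [0.8, -0.1, -0.2]
opening: 0.0454
grip_force: 0.0
red [297.1 111.5] 90 r 0.0417 ang 57.5 xy 0.0224 0.0352
red [235.7 149.1] 139 r 0.0596 ang 115.1 xy -0.0253 0.054
red [368. 158.] 24 r 0.054 ang -56.2 xy 0.03 -0.0448
green [284.7  86.6] 174 r 0.0595 ang 59.8 xy 0.0299 0.0514
flange h 0.0065 axis err deg 0.52 8604
bar ang 58.6 1501 [0.0012 0.0026]
t 17.4 tcp [0.4676 0.0268 0.3053] y az -45.67 z [-0.001  0.001 -1.   ] F [-0.1  0.3 -1. ] tau [0.04 0.01 0.01] op 0.0449 q [-0.1  -0.37  1.86  0.    1.64  0.69]
```

The bar is at 58.6° against the green mark at 59.8°. The flange sits 6.5 mm above the rim plane, the axis error is 0.5°, and the arm is clear. Handing in.

```bash
python3 -c "
from station import ctrl
print(ctrl.finish_job())"
```

```text
the job is handed in; nothing more can be done
None
```

I fitted lid_c (80 mm plug) in the jar, turned it clockwise to the stop, and released it. The last look showed it flush, with its bar about 1° off the green mark, and I handed the job in at about 17.5 s (no verdict came back).

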